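# Bolt the sprung tea box shut

### The arm

A 7-joint arm with a two-finger parallel gripper is mounted at the origin on a cart in front of the work surface, level with it; the furniture and walls round the work are solid. World frame = base frame: x ahead of the robot, y to its left, z up, the work surface at z = 0. Lengths are in mm, angles in rad, forces in N, time in s.
With the tool pointing down it reaches from about 400 to 875 mm from the base axis. Payload 4.4 kg.
Tool frame: the origin (TCP) lies midway between the tips of the shut fingers; the grasp point (between the pads) lies 19 mm behind it; z points along the fingers, y is the line along which they close (so a half turn about z gives the same grasp; the last joint's range is limited). The gripper opens to 85 mm and grips with 20 to 120 N. Pads are 22 mm wide; open, the fingers measure 114 mm over their backs; the gripper's body (76 mm by 85 mm) begins 54 mm behind the grasp point. The pads swing forward as they close: fully open they stand 13 mm farther back than shut.
Start: joints at [1.078, 0.628, 0.038, 1.517, -0.027, 0.996, -0.02], TCP at [269.102, -591.694, 231.313] pointing down, gripper open.
Joint ranges: [-3.06, 3.06], [-0.37, 2.12], [-1.25, 1.32], [0.18, 2.47], [-1.1, 4.24], [0.23, 1.98], [-2.94, 2.94]. Speed limits (rad/s): [2.57, 2.57, 3.14, 3.14, 3.14, 3.14, 3.14].

### API

Orientations are given as [roll, pitch, yaw] about the fixed x, y, z axes, in that order (R = Rz(yaw) Ry(pitch) Rx(roll)).
In Python, from cell import read_state, get_image, finish_job gives the robot as it stands.
- The arm moves only by the tool send_rows, never from a script. Its argument "series" is a list of rows, each an object of numbers: "ax", "ay", "az": the turn, a rotation vector about the tool's x, y, z in rad; "dx", "dy", "dz": the shift along the tool's x, y, z in cm; "hand": the closure, from 0 (fully open) to 1 (shut). In form: [{"ax": .., "ay": .., "az": .., "dx": .., "dy": .., "dz": .., "hand": ..}, ...]. A call has 1 to 10 rows; each row is the pose to reach, as a shift and turn from the pose commanded when the call began, along the tool's axes at that moment; what a row does not reach only later rows make up. A row lasts 1/10 s, in which the tool goes at most 50 mm and 8.59 degrees, less where a joint would pass 70% of its speed; a pose out of reach is approached as far as the arm can. A call with a gripper value outside its range is refused whole. The fingers move at their own pace and stop on an object; the grip force is fixed at half the most. Time passes only in rows, so rows that repeat a pose let the fingers close. It gives the time, the measured TCP pose, the force, the opening and the grip force at its end, in the units of the state.
- read_state(): the state, without advancing time (a new reading comes with each control period).
- get_image(name): name is "side" or "top" or "wrist"; returns a dict with "pixels" (480x640x3 uint8, red, green, blue), "mtx" (3x3 intrinsics, pixels), "R" (3x3) and "t" (3): a world point X has camera coordinates R X + t. Camera axes: x right, y down, z forward; pixel columns grow to the right and rows downward; lengths in mm; the calibration is good to about 2 mm. A picture is of the moment at which its call begins. There is no depth.
- finish_job(): hands the job in; it is judged then, once.
The state is a dict: "clock": time; "qpos": joint angles; "qd": joint speeds; "tau": joint torques, N m; "eef_pos": TCP position; "tool_rot": TCP orientation; "force": force on the tool from outside, world axes, zero at the start; "torque": the same for the moment, N m; "width": finger opening in mm; "gripper_force": force on a finger pad.
Only numpy, scipy, OpenCV 4.12 (cv2) and the standard library are available. Lean on these libraries where they do the work, as an engineer would, in place of code of your own. Each camera call takes 0.05 s, during which the arm holds its last target. There are 200 camera calls.

### The job

Bolt the wooden tea box shut: press its sprung lid down until the bolt lines up with the slot of the keeper, and slide the bolt fully home, so that the lid stays down when you let go. The keeper was fitted by hand and its slot may sit higher or lower, so feel for it. Leave the spice jar, the glass cup and the two loose drink packets where they are.

Things in the scene. Friction and masses are not known exactly. Their poses are not given: they have to be found in the camera images.
- tea_box: Wooden box, 160 (x) x 224 (y) x 88 mm high, fixed to the worktop. Origin: centre of its underside; x points from its front to its hinged back, y to its left, z up. The lid's hinge axis runs along the box's y through (80, 0, 90) mm.
- wall_top (a point): Top of the box's left wall at (-45, 112, 88) mm of the box, just under the keeper: an upright steel plate 44 mm wide, 105 mm tall, its face to the bolt in this wall's plane (y = 112), with a slot 24 wide, 14.6 high, pocket 36 deep. The slot's centre lies straight above this point, 26 to 46 mm above it: it differs each time and is not given. That is a lid angle of 0.015 to 0.18.
- lid (a joint): Angle of the lid, rad: 0 = down on the rim, grows as its front edge rises. A spring hinge holds it ajar at about 0.35; holding it down at the knob takes about 6 N (angle 0.18) to 11 N (angle 0), and it springs up when let go. The lid is a 166 x 218 x 12 mm board; the bolt is mounted on its top near the front edge.
- bolt (a joint): Travel of the bolt, m: 0 = drawn back, 0.066 = fully home, growing along the box's +y; friction 1.5 N, stays where left. Steel rod, 12 mm diameter, 198 long, tip bevelled 1.5 mm; axis along the box's y, 125 mm ahead of the hinge axis and, lid down, 22 mm above it. The tip meets the keeper plate at 0.036 and stops there unless level with the slot (about 1.3 mm of play up or down).
- knob_mid (a point): Middle of the bolt's black knob, an upright cylinder 18 mm in diameter that stands on the bolt and tilts with the lid; 36 mm tall, half above and half below this point. The point is 33 mm above the bolt's axis (lid down); at bolt travel 0 it is at y = -20 mm of the box. Guide staples cross the bolt at y = -65 and 85 mm, 20 mm long, tops 23 mm below this point.
- jar: Spice jar, 47 mm diameter, 98 mm tall, standing on the worktop; origin at the centre of its foot. Leave alone.
- cup: Small clear glass cup, 72 mm diameter, 62 mm tall, standing on the worktop; origin at the centre of its foot. Leave alone.
- packet_c: Flat red drink packet, 30 x 75 x 9 mm, lying on the worktop. Leave alone.
- packet_d: Flat green drink packet, 30 x 75 x 9 mm, lying on the worktop. Leave alone.

How it is judged (in metres and radians):
At the end, for the whole second after the job is handed in: The bolt is home in the keeper (travel over 0.060 of 0.066 m), the lid is held down by it (lid angle under 0.22 rad) and both are at rest with nobody holding them (value of joint bolt above 0.06 m and value of joint lid below 0.22 rad and velocity of joint bolt between -0.01 and 0.01 m/s and velocity of joint lid between -0.05 and 0.05 rad/s); the robot touches nothing.
It fails at once if the spice jar, the glass cup or a loose packet is moved more than 20 mm or the jar or cup is tipped (distance of any of jar, cup, packet_c, packet_d from where it was at the start of the episode above 0.02 m or angle between any of jar, cup's own z axis and vertical above 0.3 rad).
It also fails if it takes over 48 s, if anything falls off the work surface, if the arm or the gripper's body presses on something with over 40 N, if the wrist force passes 120 N, or if a joint passes its speed limit or range.

## Working session

There is one attempt and no reset: what is moved stays moved. The work goes in short steps, Python scripts to look and compute and a tool call to move; the robot and the scene stay as the last step left them, time stands still between calls to the robot, and variables do not carry over. Pictures are saved under pics/ and viewed, at most 10 in all, crops included, and the job is handed in when it is done.

Besides the shell and the picture viewer there is one more tool, called after "Request:" by a JSON object that holds its "method" and its "body". send_rows: Moves the arm, as the interface text tells. Its arguments: {"type":"object","properties":{"series":{"type":"array","items":{"type":"object","properties":{"ax":{"type":"number"},"ay":{"type":"number"},"az":{"type":"number"},"dx":{"type":"number"},"dy":{"type":"number"},"dz":{"type":"number"},"hand":{"type":"number"}}}}},"required":["series"]}

```bash
mkdir -p pics; python3 - <<'E'
from cell import *
import cv2,json
s=read_state();print({k:s[k] for k in('clock','eef_pos','tool_rot','force','width')})
for n in('side','top'):
    g=get_image(n);cv2.imwrite(f'pics/{n}0.png',g['pixels'][:,:,::-1]);print(n,g['mtx'],g['R'],g['t'])
E
```

```text
{'clock': 0.0, 'eef_pos': array([ 268.83988445, -591.10662699,  230.38698846]), 'tool_rot': array([-3.1396890e+00,  1.8160893e-05,  4.2677011e-01]), 'force': array([-0.44504842,  0.55110758,  0.47025346]), 'width': 85.3601859500525}
side [[442.31951728   0.         317.91428733]
 [  0.         442.31951728 238.69187905]
 [  0.           0.           1.        ]] [[-0.9676649  -0.25128535  0.02191621]
 [-0.1699954   0.58549642 -0.79265093]
 [ 0.1863497  -0.77074614 -0.60928169]] [ 547.21305257  121.49176794 1024.96001571]
top [[536.67006559   0.         323.27724001]
 [  0.         536.67006559 239.35147188]
 [  0.           0.           1.        ]] [[-0.0187553  -0.99979525 -0.00759522]
 [-0.99357626  0.01948548 -0.11147435]
 [ 0.11159952  0.0054557  -0.99373829]] [ 132.7942583   544.3906239  1147.80164694]
```

View pics/top0.png

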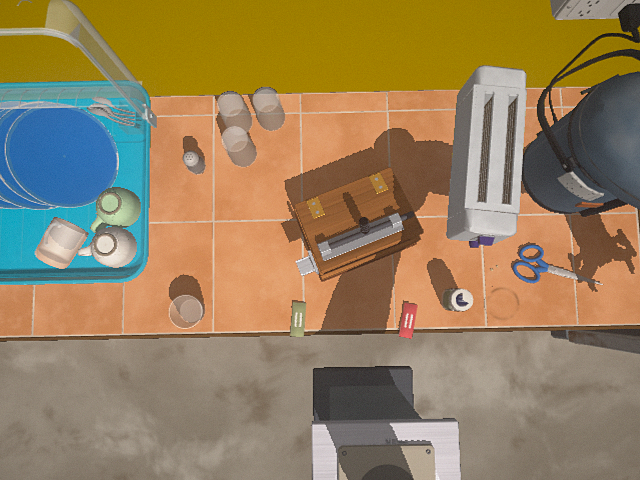

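View pics/side0.png

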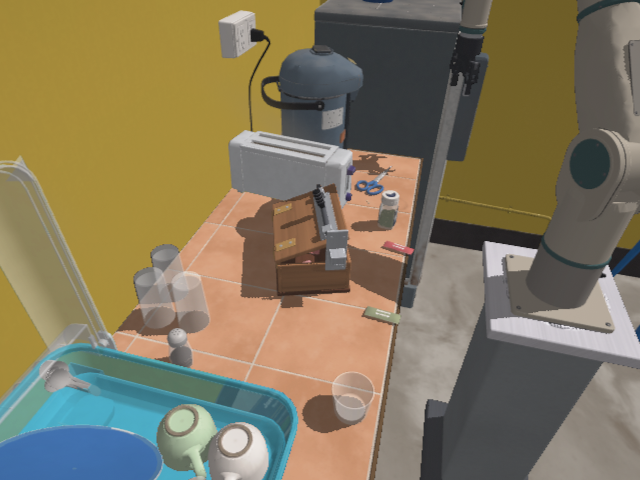

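The top view shows the box near (355,225), its knob near (363,225) and the keeper near (306,265). In the side view the knob is near (319,195) and the keeper near (337,250). I'll take close crops next.

```bash
python3 - <<'E'
import cv2
a=cv2.imread('pics/top0.png')[155:295,275:435];b=cv2.imread('pics/side0.png')[175:300,260:360]
cv2.imwrite('pics/topc.png',cv2.resize(a,None,fx=4,fy=4,interpolation=2))
cv2.imwrite('pics/sidec.png',cv2.resize(b,None,fx=4.8,fy=4.8,interpolation=2))
E
```

```text
(no output)
```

View pics/topc.png

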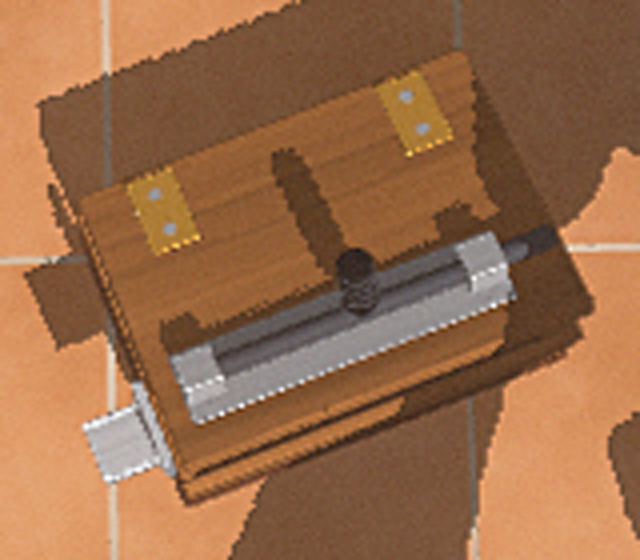

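View pics/sidec.png

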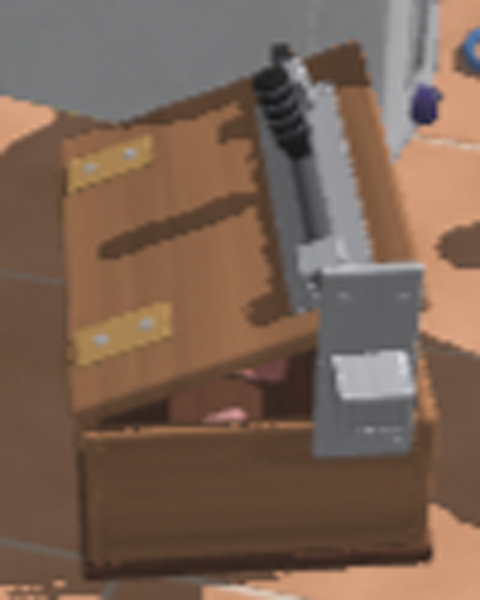

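```bash
cat >h.py <<'E'
import numpy as np,cv2
from cell import *
def ray(g,u,v):
    d=g['R'].T@np.linalg.inv(g['mtx'])@[u,v,1.];return -g['R'].T@g['t'],d
def onz(g,p,z):
    o,d=ray(g,*p);return o+d*(z-o[2])/d[2]
def tri(rs):
    A=0;b=0
    for o,d in rs:
        d=d/np.linalg.norm(d);P=np.eye(3)-np.outer(d,d);A=A+P;b=b+P@o
    X=np.linalg.solve(A,b);return X,[np.linalg.norm(np.cross(X-o,d/np.linalg.norm(d))) for o,d in rs]
def px(g,X):
    c=g['R']@X+g['t'];c=g['mtx']@c;return c[:2]/c[2]
E
python3 - <<'E'
from h import *
t=get_image('top');s=get_image('side')
T=lambda u,v:(275+u/4,155+v/4)
S=lambda u,v:(260+u/4.8,175+v/4.8)
obs=[(t,T(80,200),(86,109,98)),(t,T(462,55),(86,-109,98)),(s,S(85,432),(80,112,88)),(s,S(85,575),(80,112,0)),(s,S(430,552),(-80,112,0)),(s,S(432,418),(-80,112,88))]
W=np.array([onz(g,p,b[2])[:2] for g,p,b in obs]);B=np.array([b[:2] for *_,b in obs],float)
w=W-W.mean(0);q=B-B.mean(0)
yaw=np.arctan2((q[:,0]*w[:,1]-q[:,1]*w[:,0]).sum(),(q*w).sum())
R=np.array([[np.cos(yaw),-np.sin(yaw)],[np.sin(yaw),np.cos(yaw)]])
c=W.mean(0)-R@B.mean(0)
print('W',W.round(0).tolist(),'yaw',yaw,'c',c,'res',(W-B@R.T-c).round(1).tolist())
# knob top
X,e=tri([ray(t,*T(354,262)),ray(s,*S(268,82))]);print('knob top',X,e,'box',R.T@(X[:2]-c))
X2,e2=tri([ray(t,*T(365,300)),ray(s,*S(290,145))]);print('knob foot',X2,e2,'box',R.T@(X2[:2]-c))
for a in(.3,.35,.4):
  for h in(73,55):
    x,z=-125*np.cos(a)+h*np.sin(a)-0,125*np.sin(a)+h*np.cos(a)
    print(a,h,80+x,90+z)
P=np.r_[R@[-45,112]+c,193]; print('keeper top px',(px(t,P)-[275,155])*4,(px(s,P)-[260,175])*4.8)
E
```

```text
W [[613.0, 180.0], [686.0, -22.0], [608.0, 184.0], [611.0, 186.0], [458.0, 126.0], [462.0, 132.0]] yaw 0.34010002383797716 c [570.67474936  50.93242592] res [[-2.8, -2.8], [-2.4, 1.2], [-0.5, 0.8], [2.1, 2.4], [-0.1, -3.7], [3.7, 2.1]]
knob top [562.95839875  44.57491824 195.25361968] [np.float64(0.1325507575911356), np.float64(0.13255075759115612)] box [-9.39511435 -3.41932698]
knob foot [551.42245662  37.33439611 157.92005109] [np.float64(2.0561477251180578), np.float64(2.056147725118263)] box [-22.68559619  -6.39694586]
0.3 73 -17.844086054422974 196.6795895388367
0.3 55 -23.163449774327077 179.48353273457576
0.35 73 -12.390049161674412 201.43643396979007
0.35 55 -18.56220969587254 184.52772513853725
0.4 73 -6.70508526182914 205.91474535079192
0.4 55 -13.714615423384856 189.33564745874
keeper top px [152.03392621 417.82547547] [375.50098882 229.1552834 ]
```

```bash
cat >>h.py <<'E'
from scipy.spatial.transform import Rotation as Ro
def boxR(yaw): return Ro.from_euler('z',yaw).as_matrix()
def toolR(yaw,th): # tool aligned with knob at lid angle th
    z=-boxR(yaw)@[np.sin(th),0,np.cos(th)];y=-boxR(yaw)@[0,1,0];return np.c_[np.cross(y,z),y,z]
def rel(P,R,s=None):
    s=s or read_state();R0=Ro.from_euler('xyz',s['tool_rot']).as_matrix()
    return (R0.T@(np.asarray(P)-s['eef_pos'])/10).round(2),Ro.from_matrix(R0.T@R).as_rotvec().round(3)
E
python3 - <<'E'
from h import *
c=np.array([570.7,50.9]);yaw=.34;th=.34
R=toolR(yaw,th)
mid=np.r_[boxR(yaw)[:2,:2]@[-19,-4]+c,183]
P=mid-R[:,2]*105
print(mid,P,rel(P,R))
E
```

```text
[554.12160972  40.79272659 183.        ] [587.13324348  52.47015885 281.98923988] (array([ 55.62, -45.44,  -5.07]), array([ 0.014, -0.34 ,  0.086]))
```

Request:
{"method": "send_rows", "body": {"series": [{"dz": -5, "hand": 0}, {"dz": -10, "hand": 0}, {"dx": 10, "dy": -8, "dz": -12, "hand": 0}, {"dx": 20, "dy": -16, "dz": -12, "hand": 0}, {"dx": 28, "dy": -23, "dz": -12, "hand": 0}, {"dx": 28, "dy": -23, "dz": -12, "hand": 0}, {"dx": 28, "dy": -23, "dz": -12, "hand": 0}, {"dx": 28, "dy": -23, "dz": -12, "hand": 0}, {"dx": 28, "dy": -23, "dz": -12, "hand": 0}, {"dx": 28, "dy": -23, "dz": -12, "hand": 0}]}}

```text
invalid input at $.series[0]: expected keys ax, ay, az, dx, dy, dz, hand
```

```bash
python3 - <<'E'
from h import *
R=toolR(.34,.34);print(read_state()['eef_pos'],rel([587,52.5,282],R))
E
```

```text
[ 268.96398609 -591.33450417  230.73278595] (array([ 55.6 , -45.45,  -5.07]), array([ 0.014, -0.34 ,  0.086]))
```

Request:
{"method": "send_rows", "body": {"series": [{"ax": 0, "ay": 0, "az": 0, "dx": 0, "dy": 0, "dz": -5, "hand": 0}, {"ax": 0, "ay": 0, "az": 0, "dx": 0, "dy": 0, "dz": -10, "hand": 0}, {"ax": 0, "ay": 0, "az": 0, "dx": 3, "dy": -3, "dz": -12, "hand": 0}, {"ax": 0, "ay": 0, "az": 0, "dx": 28, "dy": -23, "dz": -12, "hand": 0}, {"ax": 0, "ay": 0, "az": 0, "dx": 28, "dy": -23, "dz": -12, "hand": 0}, {"ax": 0, "ay": 0, "az": 0, "dx": 28, "dy": -23, "dz": -12, "hand": 0}, {"ax": 0, "ay": 0, "az": 0, "dx": 28, "dy": -23, "dz": -12, "hand": 0}, {"ax": 0, "ay": 0, "az": 0, "dx": 28, "dy": -23, "dz": -12, "hand": 0}, {"ax": 0, "ay": 0, "az": 0, "dx": 28, "dy": -23, "dz": -12, "hand": 0}, {"ax": 0, "ay": 0, "az": 0, "dx": 28, "dy": -23, "dz": -12, "hand": 0}]}}

```text
clock: 1.2
eef_pos: [431.1, -260.9, 351.5]
tool_rot: [-3.14, -0.002, 0.434]
force: [-0.0, -0.6, -0.7]
width: 85.7
gripper_force: 0.0
```

```bash
python3 - <<'E'
from h import *
R=toolR(.34,.34);print(read_state()['eef_pos'],rel([587,52.5,282],R))
E
```

```text
[ 431.11550991 -260.87529027  351.463193  ] (array([ 27.3 , -21.87,   7.05]), array([ 0.014, -0.342,  0.093]))
```

Request:
{"method": "send_rows", "body": {"series": [{"ax": 0, "ay": 0, "az": 0.09, "dx": 27.3, "dy": -21.9, "dz": 1, "hand": 0}, {"ax": 0, "ay": 0, "az": 0.09, "dx": 27.3, "dy": -21.9, "dz": 1, "hand": 0}, {"ax": 0, "ay": 0, "az": 0.09, "dx": 27.3, "dy": -21.9, "dz": 1, "hand": 0}, {"ax": 0.01, "ay": -0.34, "az": 0.09, "dx": 27.3, "dy": -21.9, "dz": 1, "hand": 0}, {"ax": 0.01, "ay": -0.34, "az": 0.09, "dx": 27.3, "dy": -21.9, "dz": 1, "hand": 0}, {"ax": 0.01, "ay": -0.34, "az": 0.09, "dx": 27.3, "dy": -21.9, "dz": 1, "hand": 0}, {"ax": 0.014, "ay": -0.34, "az": 0.09, "dx": 27.3, "dy": -21.9, "dz": 6, "hand": 0}, {"ax": 0.014, "ay": -0.34, "az": 0.09, "dx": 27.3, "dy": -21.9, "dz": 7, "hand": 0}, {"ax": 0.014, "ay": -0.34, "az": 0.09, "dx": 27.3, "dy": -21.9, "dz": 7, "hand": 0}, {"ax": 0.014, "ay": -0.34, "az": 0.09, "dx": 27.3, "dy": -21.9, "dz": 7, "hand": 0}]}}

```text
clock: 2.2
eef_pos: [586.3, 44.9, 281.5]
tool_rot: [3.139, 0.342, 0.335]
force: [-0.4, 0.1, 0.5]
width: 85.4
gripper_force: 0.0
```

```bash
python3 - <<'E'
from h import *
s=read_state();print(s['eef_pos'],s['tool_rot'],rel([587,52.5,282],toolR(.34,.34),s))
g=get_image('wrist');cv2.imwrite('pics/w1.png',g['pixels'][:,:,::-1])
for y in(-20,-4):
  P=np.r_[boxR(.34)[:2,:2]@[-19,y]+[570.7,50.9],183];print(px(g,P))
E
```

```text
[586.32649736  44.85016373 281.5370744 ] [3.13901588 0.34176657 0.33488883] (array([ 0.28, -0.7 , -0.15]), array([ 0.001,  0.002, -0.005]))
[328.77899289 226.13853255]
[304.16076758 226.24453235]
```

View pics/w1.png

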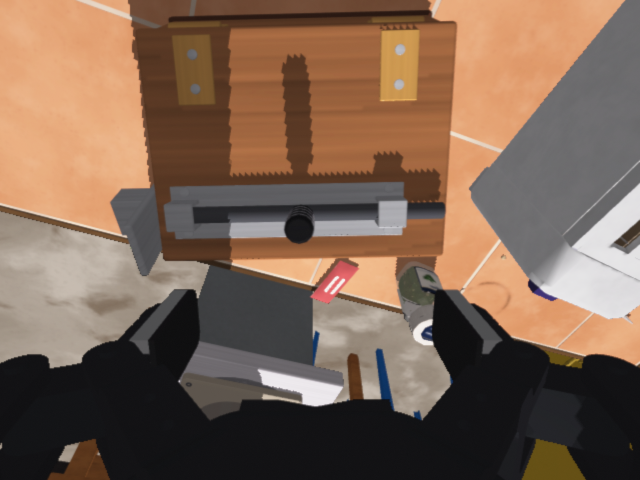

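The wrist view shows the knob's top face at (300,229) and its foot at (299,210). The staple line is about 0.015 to 0.02 rad off level, so the box yaw is about 0.353.

```bash
python3 - <<'E'
from h import *
t=get_image('top');s=get_image('side');w=get_image('wrist')
X,e=tri([ray(t,275+354/4,155+262/4),ray(s,260+268/4.8,175+82/4.8),ray(w,300,229)]);print(X,e)
Xw,e=tri([ray(w,300,229),ray(s,260+268/4.8,175+82/4.8)]);print(Xw,e)
# rear edge mid & staples in wrist
A=onz(w,(143,26),98);B=onz(w,(455,22),98);print('rear corners',A,B,np.linalg.norm(A-B),np.arctan2(-(A-B)[0],(A-B)[1]))
yaw=.353
c=(A+B)[:2]/2-boxR(yaw)[:2,:2]@[86,0];print('c',c)
for x in(X,Xw):print('box',boxR(yaw)[:2,:2].T@(x[:2]-c))
print('keeper plate top corners px', [px(w,np.r_[boxR(yaw)[:2,:2]@[xx,112]+c,z]) for xx in(-23,-67) for z in (185,)])
th=.34;R=toolR(yaw,th);mid=X+R[:,2]*18;print(mid,rel(mid+R[:,2]*14,R))
E
```

```text
[562.0883268   44.86389032 196.9258822 ] [np.float64(0.5217165069317891), np.float64(1.461025910321279), np.float64(1.6277201479465668)]
[561.76863575  44.97610241 196.80126578] [np.float64(1.5164521141264258), np.float64(1.5164521141264484)]
rear corners [619.68674625 178.47960027  98.        ] [691.3369741  -21.00614472  98.        ] 211.9630099874394 0.34482475475149243
c [574.81463791  49.00529124]
box [-13.37334599   0.51362745]
box [-13.63453149   0.72944232]
keeper plate top corners px [array([130.5725049 , 231.58772394]), array([148.10246133, 282.26015575])]
[556.45569103  42.78864723 179.95629822] (array([ 0.64, -0.9 , 12.13]), array([-0.004, -0.003, -0.019]))
```

Request:
{"method": "send_rows", "body": {"series": [{"ax": 0, "ay": 0, "az": -0.018, "dx": 0.6, "dy": -0.9, "dz": 3, "hand": 0}, {"ax": 0, "ay": 0, "az": -0.018, "dx": 0.6, "dy": -0.9, "dz": 6, "hand": 0}, {"ax": 0, "ay": 0, "az": -0.018, "dx": 0.6, "dy": -0.9, "dz": 9, "hand": 0}, {"ax": 0, "ay": 0, "az": -0.018, "dx": 0.6, "dy": -0.9, "dz": 10.5, "hand": 0}, {"ax": 0, "ay": 0, "az": -0.018, "dx": 0.6, "dy": -0.9, "dz": 11.5, "hand": 0}, {"ax": 0, "ay": 0, "az": -0.018, "dx": 0.6, "dy": -0.9, "dz": 11.5, "hand": 0}, {"ax": 0, "ay": 0, "az": -0.018, "dx": 0.6, "dy": -0.9, "dz": 11.5, "hand": 0}]}}

```text
clock: 3.1
eef_pos: [553.8, 43.3, 172.1]
tool_rot: [-3.137, 0.338, 0.354]
force: [1.0, 0.2, 0.0]
width: 85.2
gripper_force: 0.0
```

```bash
python3 - <<'E'
from h import *
s=read_state();print(s['eef_pos'],s['tool_rot'],s['force'],s['width'])
a=get_image('side')['pixels'][150:300,240:380,::-1];b=get_image('wrist')['pixels'][:,:,::-1]
cv2.imwrite('pics/c2.png',np.hstack([cv2.resize(a,(400,428)),cv2.resize(b,(400,428))]))
E
```

```text
[553.80359094  43.34931973 172.05262138] [-3.13728653  0.33783273  0.35392685] [0.9762285  0.22478822 0.01895791] 85.22201810534892
```

View pics/c2.png

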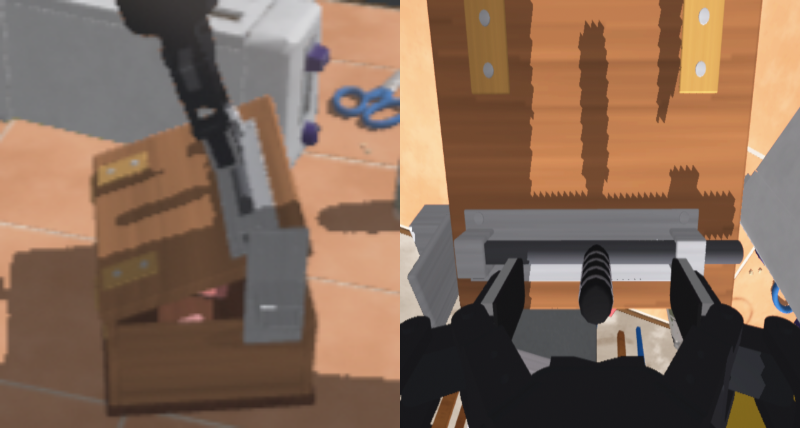

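Both fingers straddle the knob: it sits at (596,280), with the pads at (515,290) and (685,290). Closing now, slightly deeper.

Request:
{"method": "send_rows", "body": {"series": [{"ax": 0, "ay": 0, "az": 0, "dx": 0, "dy": 0, "dz": 0.4, "hand": 0.4}, {"ax": 0, "ay": 0, "az": 0, "dx": 0, "dy": 0, "dz": 0.4, "hand": 1}, {"ax": 0, "ay": 0, "az": 0, "dx": 0, "dy": 0, "dz": 0.4, "hand": 1}, {"ax": 0, "ay": 0, "az": 0, "dx": 0, "dy": 0, "dz": 0.4, "hand": 1}, {"ax": 0, "ay": 0, "az": 0, "dx": 0, "dy": 0, "dz": 0.4, "hand": 1}, {"ax": 0, "ay": 0, "az": 0, "dx": 0, "dy": 0, "dz": 0.4, "hand": 1}, {"ax": 0, "ay": 0, "az": 0, "dx": 0, "dy": 0, "dz": 0.4, "hand": 1}, {"ax": 0, "ay": 0, "az": 0, "dx": 0, "dy": 0, "dz": 0.4, "hand": 1}]}}

```text
clock: 4.0
eef_pos: [551.6, 43.1, 167.2]
tool_rot: [-3.137, 0.34, 0.355]
force: [0.1, 0.2, 1.1]
width: 16.6
gripper_force: 58.4
```

```bash
cat >>h.py <<'E'
C=np.array([574.5,49.5]);YAW=.352
def inbox(s=None): # TCP in box frame, force in box frame
    s=s or read_state();B=boxR(YAW)
    return (B.T@(s['eef_pos']-np.r_[C,0])).round(1),(B.T@s['force']).round(1),s['tool_rot'].round(3),s['width'].round(1),s['gripper_force'],s['clock']
E
python3 -c "
from h import *
print(inbox())"
```

```text
Traceback (most recent call last):
  File "h.py", line 24, in inbox
    return (B.T@(s['eef_pos']-np.r_[C,0])).round(1),(B.T@s['force']).round(1),s['tool_rot'].round(3),s['width'].round(1),s['gripper_force'],s['clock']
                                                                                                     ^^^^^^^^^^^^^^^^
AttributeError: 'float' object has no attribute 'round'
```

```bash
sed -i "s/s\['width'\].round(1)/round(s['width'],1)/" h.py; cat >>h.py <<'E'
def arc(d,px_=125,pz=37.7): # tool-frame dx,dz (cm) for lowering lid by d rad
    c,s=np.cos(d),np.sin(d);return d,round((px_-px_*c-pz*s)/10,3),round((pz+px_*s-pz*c)/10,3)
E
python3 -c "
from h import *
print(inbox());[print(arc(d)) for d in(.03,.06,.09,.12,.14)]"
```

```text
(array([-23.7,   1.9, 167.2]), array([0.2, 0.1, 1.1]), array([-3.137,  0.34 ,  0.355]), 16.6, 58.42582137789577, 4.0)
(0.03, np.float64(-0.107), np.float64(0.377))
(0.06, np.float64(-0.204), np.float64(0.756))
(0.09, np.float64(-0.288), np.float64(1.139))
(0.12, np.float64(-0.361), np.float64(1.524))
(0.14, np.float64(-0.404), np.float64(1.781))
```

Request:
{"method": "send_rows", "body": {"series": [{"ax": 0, "ay": 0.02, "az": 0, "dx": -0.07, "dy": 0, "dz": 0.25, "hand": 1}, {"ax": 0, "ay": 0.04, "az": 0, "dx": -0.14, "dy": 0, "dz": 0.5, "hand": 1}, {"ax": 0, "ay": 0.06, "az": 0, "dx": -0.2, "dy": 0, "dz": 0.76, "hand": 1}, {"ax": 0, "ay": 0.08, "az": 0, "dx": -0.26, "dy": 0, "dz": 1.01, "hand": 1}, {"ax": 0, "ay": 0.1, "az": 0, "dx": -0.31, "dy": 0, "dz": 1.27, "hand": 1}, {"ax": 0, "ay": 0.12, "az": 0, "dx": -0.36, "dy": 0, "dz": 1.52, "hand": 1}, {"ax": 0, "ay": 0.12, "az": 0, "dx": -0.36, "dy": 0, "dz": 1.52, "hand": 1}, {"ax": 0, "ay": 0.12, "az": 0, "dx": -0.36, "dy": 0, "dz": 1.52, "hand": 1}]}}

```text
clock: 4.8
eef_pos: [543.9, 40.2, 154.5]
tool_rot: [-3.137, 0.22, 0.354]
force: [-1.3, 0.0, 5.4]
width: 16.5
gripper_force: 59.0
```

```bash
python3 -c "
from h import *
print(inbox())"
```

```text
(array([-31.9,   1.8, 154.5]), array([-1.2,  0.5,  5.4]), array([-3.137,  0.22 ,  0.354]), 16.5, 58.984783925598094, 4.8)
```

Request:
{"method": "send_rows", "body": {"series": [{"ax": 0, "ay": 0, "az": 0, "dx": 0, "dy": -0.3, "dz": 0, "hand": 1}, {"ax": 0, "ay": 0, "az": 0, "dx": 0, "dy": -0.6, "dz": 0, "hand": 1}, {"ax": 0, "ay": 0, "az": 0, "dx": 0, "dy": -0.9, "dz": 0, "hand": 1}, {"ax": 0, "ay": 0, "az": 0, "dx": 0, "dy": -1.1, "dz": 0, "hand": 1}, {"ax": 0, "ay": 0, "az": 0, "dx": 0, "dy": -1.2, "dz": 0, "hand": 1}, {"ax": 0, "ay": 0, "az": 0, "dx": 0, "dy": -1.2, "dz": 0, "hand": 1}]}}

```text
clock: 5.4
eef_pos: [539.9, 51.0, 154.5]
tool_rot: [-3.138, 0.22, 0.354]
force: [-0.2, -0.6, 5.5]
width: 16.9
gripper_force: 59.0
```

```bash
python3 -c "
from h import *
print(inbox())"
```

```text
(array([-32. ,  13.3, 154.5]), array([-0.4, -0.5,  5.5]), array([-3.138,  0.22 ,  0.354]), 16.9, 59.00695631018607, 5.4)
```

Request:
{"method": "send_rows", "body": {"series": [{"ax": 0, "ay": 0, "az": 0, "dx": 0, "dy": -0.1, "dz": 0, "hand": 1}, {"ax": 0, "ay": 0, "az": 0, "dx": 0, "dy": -0.2, "dz": 0, "hand": 1}, {"ax": 0, "ay": 0, "az": 0, "dx": 0, "dy": -0.3, "dz": 0, "hand": 1}, {"ax": 0, "ay": 0, "az": 0, "dx": 0, "dy": -0.3, "dz": 0, "hand": 1}, {"ax": 0, "ay": 0, "az": 0, "dx": 0, "dy": -0.3, "dz": 0, "hand": 1}]}}

```text
clock: 5.9
eef_pos: [538.8, 53.7, 154.5]
tool_rot: [-3.138, 0.22, 0.354]
force: [0.3, -0.7, 5.0]
width: 16.8
gripper_force: 59.0
```

```bash
python3 -c "
from h import *
print(inbox())"
```

```text
(array([-32. ,  16.3, 154.5]), array([ 0. , -0.7,  5. ]), array([-3.138,  0.22 ,  0.354]), 16.8, 58.996214705694, 5.9)
```

Request:
{"method": "send_rows", "body": {"series": [{"ax": 0, "ay": 0, "az": 0, "dx": 0, "dy": -0.1, "dz": 0, "hand": 1}, {"ax": 0, "ay": 0, "az": 0, "dx": 0, "dy": -0.2, "dz": 0, "hand": 1}, {"ax": 0, "ay": 0, "az": 0, "dx": 0, "dy": -0.3, "dz": 0, "hand": 1}, {"ax": 0, "ay": 0, "az": 0, "dx": 0, "dy": -0.3, "dz": 0, "hand": 1}]}}

```text
clock: 6.3
eef_pos: [537.8, 56.5, 154.5]
tool_rot: [-3.138, 0.221, 0.354]
force: [-0.0, -0.6, 6.0]
width: 16.5
gripper_force: 59.0
```

```bash
python3 -c "
from h import *
print(inbox())"
```

```text
(array([-32.1,  19.2, 154.5]), array([-0.2, -0.5,  6. ]), array([-3.138,  0.221,  0.354]), 16.5, 58.990566438878886, 6.3)
```

Request:
{"method": "send_rows", "body": {"series": [{"ax": 0, "ay": 0, "az": 0, "dx": 0, "dy": -0.1, "dz": 0, "hand": 1}, {"ax": 0, "ay": 0, "az": 0, "dx": 0, "dy": -0.2, "dz": 0, "hand": 1}, {"ax": 0, "ay": 0, "az": 0, "dx": 0, "dy": -0.3, "dz": 0, "hand": 1}, {"ax": 0, "ay": 0, "az": 0, "dx": 0, "dy": -0.3, "dz": 0, "hand": 1}]}}

```text
clock: 6.7
eef_pos: [537.7, 56.7, 154.6]
tool_rot: [3.141, 0.22, 0.352]
force: [1.8, -4.7, 4.7]
width: 16.7
gripper_force: 59.0
```

```bash
python3 -c "
from h import *
print(inbox())
a=get_image('side')['pixels'][150:300,240:380,::-1];b=get_image('wrist')['pixels'][:,:,::-1]
cv2.imwrite('pics/c3.png',np.hstack([cv2.resize(a,(400,428),interpolation=2),cv2.resize(b,(400,428))]))"
```

```text
(array([-32. ,  19.5, 154.6]), array([ 0.1, -5. ,  4.7]), array([3.141, 0.22 , 0.352]), 16.7, 58.989243601681665, 6.7)
```

View pics/c3.png

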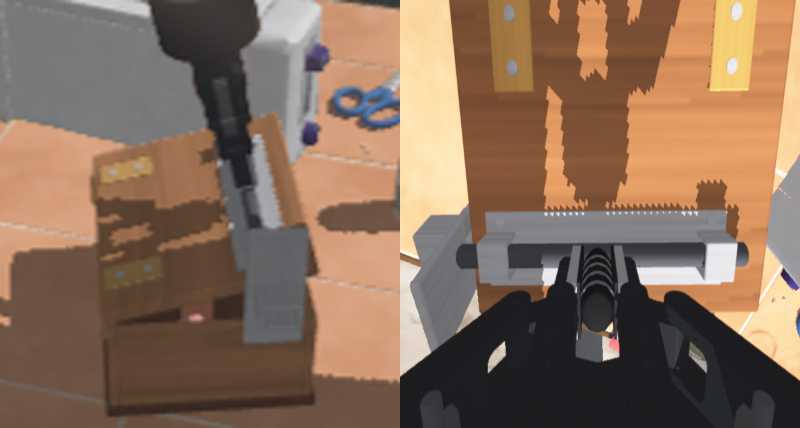

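Bolt contact with the keeper plate shows at the rod tip, (462,255), with 5 N along y. I'll lower the lid slowly with this bias to feel for the slot.

Request:
{"method": "send_rows", "body": {"series": [{"ax": 0, "ay": 0.005, "az": 0, "dx": -0.02, "dy": -0.05, "dz": 0.063, "hand": 1}, {"ax": 0, "ay": 0.01, "az": 0, "dx": -0.04, "dy": -0.05, "dz": 0.125, "hand": 1}, {"ax": 0, "ay": 0.015, "az": 0, "dx": -0.055, "dy": -0.05, "dz": 0.188, "hand": 1}, {"ax": 0, "ay": 0.02, "az": 0, "dx": -0.07, "dy": -0.05, "dz": 0.25, "hand": 1}, {"ax": 0, "ay": 0.025, "az": 0, "dx": -0.09, "dy": -0.05, "dz": 0.314, "hand": 1}, {"ax": 0, "ay": 0.03, "az": 0, "dx": -0.11, "dy": -0.05, "dz": 0.377, "hand": 1}, {"ax": 0, "ay": 0.035, "az": 0, "dx": -0.125, "dy": -0.05, "dz": 0.44, "hand": 1}, {"ax": 0, "ay": 0.035, "az": 0, "dx": -0.125, "dy": -0.05, "dz": 0.44, "hand": 1}]}}

```text
clock: 7.6
eef_pos: [536.0, 56.1, 151.1]
tool_rot: [3.141, 0.184, 0.351]
force: [2.6, -6.4, 7.8]
width: 16.7
gripper_force: 59.3
```

```bash
python3 -c "
from h import *
print(inbox())"
```

```text
(array([-33.8,  19.5, 151.1]), array([ 0.2, -6.9,  7.8]), array([3.141, 0.184, 0.351]), 16.7, 59.30645541055128, 7.6)
```

Request:
{"method": "send_rows", "body": {"series": [{"ax": 0, "ay": 0.005, "az": 0, "dx": -0.02, "dy": 0, "dz": 0.063, "hand": 1}, {"ax": 0, "ay": 0.01, "az": 0, "dx": -0.04, "dy": 0, "dz": 0.125, "hand": 1}, {"ax": 0, "ay": 0.015, "az": 0, "dx": -0.055, "dy": 0, "dz": 0.188, "hand": 1}, {"ax": 0, "ay": 0.02, "az": 0, "dx": -0.07, "dy": 0, "dz": 0.25, "hand": 1}, {"ax": 0, "ay": 0.025, "az": 0, "dx": -0.09, "dy": 0, "dz": 0.314, "hand": 1}, {"ax": 0, "ay": 0.025, "az": 0, "dx": -0.09, "dy": 0, "dz": 0.314, "hand": 1}]}}

```text
clock: 8.2
eef_pos: [534.6, 55.6, 148.2]
tool_rot: [3.141, 0.159, 0.351]
force: [4.0, -7.2, 8.9]
width: 16.7
gripper_force: 59.4
```

```bash
python3 -c "
from h import *
print(inbox())"
```

```text
(array([-35.3,  19.5, 148.2]), array([ 1.3, -8.2,  8.9]), array([3.141, 0.159, 0.351]), 16.7, 59.4051544717513, 8.2)
```

Request:
{"method": "send_rows", "body": {"series": [{"ax": 0, "ay": 0.005, "az": 0, "dx": -0.02, "dy": 0, "dz": 0.063, "hand": 1}, {"ax": 0, "ay": 0.01, "az": 0, "dx": -0.04, "dy": 0, "dz": 0.125, "hand": 1}, {"ax": 0, "ay": 0.015, "az": 0, "dx": -0.055, "dy": 0, "dz": 0.188, "hand": 1}, {"ax": 0, "ay": 0.02, "az": 0, "dx": -0.07, "dy": 0, "dz": 0.25, "hand": 1}, {"ax": 0, "ay": 0.025, "az": 0, "dx": -0.09, "dy": 0, "dz": 0.314, "hand": 1}, {"ax": 0, "ay": 0.025, "az": 0, "dx": -0.09, "dy": 0, "dz": 0.314, "hand": 1}]}}

```text
clock: 8.8
eef_pos: [533.3, 55.1, 145.3]
tool_rot: [3.141, 0.134, 0.351]
force: [2.5, -7.0, 9.5]
width: 16.7
gripper_force: 59.5
```

```bash
python3 -c "
from h import *
print(inbox())"
```

```text
(array([-36.7,  19.5, 145.3]), array([-0.1, -7.4,  9.5]), array([3.141, 0.134, 0.351]), 16.7, 59.46328292833641, 8.8)
```

Request:
{"method": "send_rows", "body": {"series": [{"ax": 0, "ay": 0.005, "az": 0, "dx": -0.02, "dy": 0, "dz": 0.063, "hand": 1}, {"ax": 0, "ay": 0.01, "az": 0, "dx": -0.04, "dy": 0, "dz": 0.125, "hand": 1}, {"ax": 0, "ay": 0.015, "az": 0, "dx": -0.055, "dy": 0, "dz": 0.188, "hand": 1}, {"ax": 0, "ay": 0.02, "az": 0, "dx": -0.07, "dy": 0, "dz": 0.25, "hand": 1}, {"ax": 0, "ay": 0.025, "az": 0, "dx": -0.09, "dy": 0, "dz": 0.314, "hand": 1}, {"ax": 0, "ay": 0.025, "az": 0, "dx": -0.09, "dy": 0, "dz": 0.314, "hand": 1}]}}

```text
clock: 9.4
eef_pos: [532.0, 54.8, 142.4]
tool_rot: [3.141, 0.109, 0.351]
force: [2.9, -7.1, 10.3]
width: 16.6
gripper_force: 59.5
```

```bash
python3 -c "
from h import *
print(inbox())"
```

```text
(array([-38. ,  19.6, 142.4]), array([ 0.3, -7.7, 10.3]), array([3.141, 0.109, 0.351]), 16.6, 59.53927767695859, 9.4)
```

Request:
{"method": "send_rows", "body": {"series": [{"ax": 0, "ay": 0.005, "az": 0, "dx": -0.02, "dy": 0, "dz": 0.063, "hand": 1}, {"ax": 0, "ay": 0.01, "az": 0, "dx": -0.04, "dy": 0, "dz": 0.125, "hand": 1}, {"ax": 0, "ay": 0.015, "az": 0, "dx": -0.055, "dy": 0, "dz": 0.188, "hand": 1}, {"ax": 0, "ay": 0.02, "az": 0, "dx": -0.07, "dy": 0, "dz": 0.25, "hand": 1}, {"ax": 0, "ay": 0.025, "az": 0, "dx": -0.09, "dy": 0, "dz": 0.314, "hand": 1}, {"ax": 0, "ay": 0.025, "az": 0, "dx": -0.09, "dy": 0, "dz": 0.314, "hand": 1}]}}

```text
clock: 10.0
eef_pos: [530.1, 55.7, 139.0]
tool_rot: [-3.14, 0.085, 0.352]
force: [0.7, -3.5, 7.3]
width: 16.8
gripper_force: 59.3
```

```bash
python3 -c "
from h import *
print(inbox())"
```

```text
(array([-39.6,  21.1, 139. ]), array([-0.6, -3.6,  7.3]), array([-3.14 ,  0.085,  0.352]), 16.8, 59.303419418865815, 10.0)
```

Request:
{"method": "send_rows", "body": {"series": [{"ax": 0, "ay": 0.005, "az": 0, "dx": -0.02, "dy": 0, "dz": 0.063, "hand": 1}, {"ax": 0, "ay": 0.01, "az": 0, "dx": -0.04, "dy": 0, "dz": 0.125, "hand": 1}, {"ax": 0, "ay": 0.015, "az": 0, "dx": -0.055, "dy": 0, "dz": 0.188, "hand": 1}, {"ax": 0, "ay": 0.02, "az": 0, "dx": -0.07, "dy": 0, "dz": 0.25, "hand": 1}, {"ax": 0, "ay": 0.02, "az": 0, "dx": -0.07, "dy": 0, "dz": 0.25, "hand": 1}]}}

```text
clock: 10.5
eef_pos: [528.7, 56.6, 136.6]
tool_rot: [-3.138, 0.065, 0.353]
force: [-0.6, -1.9, 8.4]
width: 16.3
gripper_force: 59.5
```

```bash
python3 -c "
from h import *
print(inbox())"
```

```text
(array([-40.5,  22.5, 136.6]), array([-1.2, -1.5,  8.4]), array([-3.138,  0.065,  0.353]), 16.3, 59.479648461565375, 10.5)
```

The bolt has moved 3 mm past the plate face with the side force dropping, so it has entered the slot. Sliding on.

Request:
{"method": "send_rows", "body": {"series": [{"ax": 0, "ay": 0, "az": 0, "dx": 0, "dy": -0.2, "dz": 0, "hand": 1}, {"ax": 0, "ay": 0, "az": 0, "dx": 0, "dy": -0.4, "dz": 0, "hand": 1}, {"ax": 0, "ay": 0, "az": 0, "dx": 0, "dy": -0.6, "dz": 0, "hand": 1}, {"ax": 0, "ay": 0, "az": 0, "dx": 0, "dy": -0.6, "dz": 0, "hand": 1}]}}

```text
clock: 10.9
eef_pos: [526.4, 62.7, 136.5]
tool_rot: [-3.138, 0.065, 0.353]
force: [-1.0, -0.9, 9.2]
width: 16.5
gripper_force: 59.5
```

```bash
python3 -c "
from h import *
print(inbox())"
```

```text
(array([-40.6,  29. , 136.5]), array([-1.3, -0.5,  9.2]), array([-3.138,  0.065,  0.353]), 16.5, 59.50002359517384, 10.9)
```

Request:
{"method": "send_rows", "body": {"series": [{"ax": 0, "ay": 0, "az": 0, "dx": 0, "dy": -0.3, "dz": 0, "hand": 1}, {"ax": 0, "ay": 0, "az": 0, "dx": 0, "dy": -0.6, "dz": 0, "hand": 1}, {"ax": 0, "ay": 0, "az": 0, "dx": 0, "dy": -0.9, "dz": 0, "hand": 1}, {"ax": 0, "ay": 0, "az": 0, "dx": 0, "dy": -1.2, "dz": 0, "hand": 1}, {"ax": 0, "ay": 0, "az": 0, "dx": 0, "dy": -1.5, "dz": 0, "hand": 1}, {"ax": 0, "ay": 0, "az": 0, "dx": 0, "dy": -1.8, "dz": 0, "hand": 1}, {"ax": 0, "ay": 0, "az": 0, "dx": 0, "dy": -1.9, "dz": 0, "hand": 1}, {"ax": 0, "ay": 0, "az": 0, "dx": 0, "dy": -1.9, "dz": 0, "hand": 1}]}}

```text
clock: 11.7
eef_pos: [519.7, 80.6, 136.5]
tool_rot: [-3.138, 0.066, 0.353]
force: [-1.9, -0.6, 8.5]
width: 16.8
gripper_force: 59.5
```

```bash
python3 -c "
from h import *
print(inbox())"
```

```text
(array([-40.7,  48.1, 136.5]), array([-2. ,  0.1,  8.5]), array([-3.138,  0.066,  0.353]), 16.8, 59.4751313055167, 11.7)
```

Travel is about 64.5 mm. I'll push on to the end stop.

Request:
{"method": "send_rows", "body": {"series": [{"ax": 0, "ay": 0, "az": 0, "dx": 0, "dy": -0.1, "dz": 0, "hand": 1}, {"ax": 0, "ay": 0, "az": 0, "dx": 0, "dy": -0.2, "dz": 0, "hand": 1}, {"ax": 0, "ay": 0, "az": 0, "dx": 0, "dy": -0.3, "dz": 0, "hand": 1}, {"ax": 0, "ay": 0, "az": 0, "dx": 0, "dy": -0.4, "dz": 0, "hand": 1}, {"ax": 0, "ay": 0, "az": 0, "dx": 0, "dy": -0.4, "dz": 0, "hand": 1}]}}

```text
clock: 12.2
eef_pos: [519.3, 81.9, 136.6]
tool_rot: [-3.141, 0.065, 0.352]
force: [0.9, -5.8, 8.8]
width: 16.5
gripper_force: 59.4
```

```bash
python3 -c "
from h import *
print(inbox())"
```

```text
(array([-40.7,  49.5, 136.6]), array([-1.1, -5.7,  8.8]), array([-3.141,  0.065,  0.352]), 16.5, 59.38908570329659, 12.2)
```

Request:
{"method": "send_rows", "body": {"series": [{"ax": 0, "ay": 0, "az": 0, "dx": 0, "dy": 0.25, "dz": 0, "hand": 1}, {"ax": 0, "ay": 0, "az": 0, "dx": 0, "dy": 0.25, "dz": -0.1, "hand": 0.6}, {"ax": 0, "ay": 0, "az": 0, "dx": 0, "dy": 0.25, "dz": -0.1, "hand": 0.6}, {"ax": 0, "ay": 0, "az": 0, "dx": 0, "dy": 0.25, "dz": -0.1, "hand": 0.6}, {"ax": 0, "ay": 0, "az": 0, "dx": 0, "dy": 0.25, "dz": -0.1, "hand": 0.6}]}}

```text
clock: 12.7
eef_pos: [518.8, 82.5, 136.5]
tool_rot: [-3.137, 0.066, 0.354]
force: [-1.1, 0.9, 0.2]
width: 34.4
gripper_force: 0.0
```

```bash
python3 -c "
from h import *
print(inbox())"
```

```text
(array([-40.9,  50.2, 136.5]), array([-0.7,  1.2,  0.2]), array([-3.137,  0.066,  0.354]), 34.4, 0.0, 12.7)
```

Free of the knob, so withdraw along the tool axis.

Request:
{"method": "send_rows", "body": {"series": [{"ax": 0, "ay": 0, "az": 0, "dx": 0, "dy": 0, "dz": -1, "hand": 0.6}, {"ax": 0, "ay": 0, "az": 0, "dx": 0, "dy": 0, "dz": -3, "hand": 0.6}, {"ax": 0, "ay": 0, "az": 0, "dx": 0, "dy": 0, "dz": -6, "hand": 0.6}, {"ax": 0, "ay": 0, "az": 0, "dx": 0, "dy": 0, "dz": -10, "hand": 0.6}, {"ax": 0, "ay": 0, "az": 0, "dx": 0, "dy": 0, "dz": -14, "hand": 0.6}, {"ax": 0, "ay": 0, "az": 0, "dx": 0, "dy": 0, "dz": -14, "hand": 0.6}, {"ax": 0, "ay": 0, "az": 0, "dx": 0, "dy": 0, "dz": -14, "hand": 0.6}]}}

```text
clock: 13.4
eef_pos: [528.3, 85.1, 277.9]
tool_rot: [-3.138, 0.063, 0.353]
force: [-0.6, -0.5, -1.1]
width: 33.9
gripper_force: 0.0
```

```bash
python3 -c "
from h import *
print(inbox())
a=get_image('side')['pixels'][150:300,240:380,::-1];b=get_image('wrist')['pixels'][:,:,::-1]
cv2.imwrite('pics/c4.png',np.hstack([cv2.resize(a,(400,428),interpolation=2),cv2.resize(b,(400,428))]))"
```

```text
(array([-31.1,  49.3, 277.9]), array([-0.8, -0.3, -1.1]), array([-3.138,  0.063,  0.353]), 33.9, 0.0, 13.4)
```

View pics/c4.png

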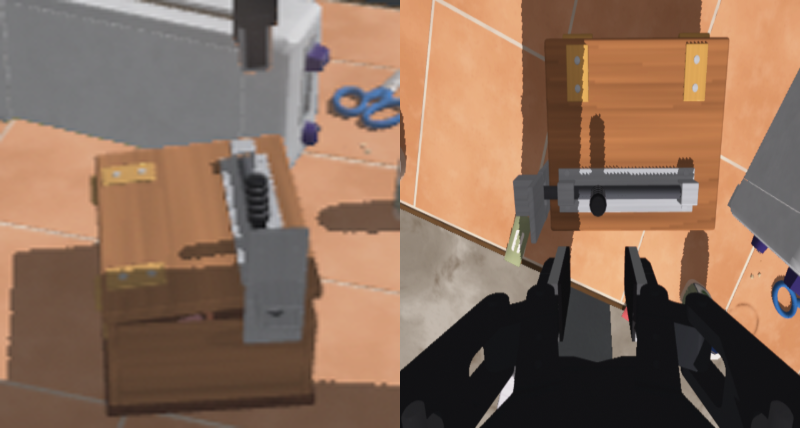

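The lid stays down, the rod runs into the keeper at (548,192), the knob is against the left staple at (598,203), and the gripper is clear.

```bash
python3 -c "
from cell import *
print(finish_job())"
```

```text
the job is handed in; nothing more can be done
None
```

The tea box is bolted shut: I slid the bolt into the keeper slot to its end stop (about 66 mm by my estimate), and the lid stayed down after I let go; the job is handed in at about 13.5 s, but no verdict came back.

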